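# Set up casting rings on their crucible formers

### The job

Get the dental casting rings ready for investing: stand each of the four steel rings upright on the dark rubber crucible former of its own size (largest ring on the largest former, and so on down), seated flat on the rubber around the cone, and let go. Set the rings down gently, do not drop them, and leave the plaster cast and the white jar where they are.

Things in the scene. Friction and masses are not known exactly. Their poses are not given: they have to be found in the camera images.
- ring_a: The largest casting ring: an open steel tube, outer diameter 64 mm, height 60 mm, wall 2 mm, standing upright on the bench. Its origin is the centre of the tube (on its axis at half height, 30 mm above what it stands on); z runs along the tube's axis. About 188 g.
- former_a: The largest crucible former, for the largest ring: a fixed dark grey rubber disc, diameter 84 mm, 10 mm thick, with a slightly lighter grey central cone that is 44 mm wide at its foot and rises from the disc's top to 24 mm above the bench, 8 mm wide there. The ring stands on the disc around the cone, 8 mm free all round when centred. Fixed to the bench. Origin: centre of the underside, on the bench; z up.
- ring_b: The second largest casting ring: an open steel tube, outer diameter 54 mm, height 52 mm, wall 2 mm, standing upright on the bench. Its origin is the centre of the tube (on its axis at half height, 26 mm above what it stands on); z runs along the tube's axis. About 138 g.
- former_b: The second largest crucible former, for the second largest ring: a fixed dark grey rubber disc, diameter 74 mm, 10 mm thick, with a slightly lighter grey central cone that is 34 mm wide at its foot and rises from the disc's top to 24 mm above the bench, 8 mm wide there. The ring stands on the disc around the cone, 8 mm free all round when centred. Fixed to the bench. Origin: centre of the underside, on the bench; z up.
- ring_c: The second smallest casting ring: an open steel tube, outer diameter 44 mm, height 44 mm, wall 2 mm, standing upright on the bench. Its origin is the centre of the tube (on its axis at half height, 22 mm above what it stands on); z runs along the tube's axis. About 95 g.
- former_c: The second smallest crucible former, for the second smallest ring: a fixed dark grey rubber disc, diameter 64 mm, 10 mm thick, with a slightly lighter grey central cone that is 24 mm wide at its foot and rises from the disc's top to 24 mm above the bench, 8 mm wide there. The ring stands on the disc around the cone, 8 mm free all round when centred. Fixed to the bench. Origin: centre of the underside, on the bench; z up.
- ring_d: The smallest casting ring: an open steel tube, outer diameter 34 mm, height 36 mm, wall 2 mm, standing upright on the bench. Its origin is the centre of the tube (on its axis at half height, 18 mm above what it stands on); z runs along the tube's axis. About 60 g.
- former_d: The smallest crucible former, for the smallest ring: a fixed dark grey rubber disc, diameter 54 mm, 10 mm thick, with a slightly lighter grey central cone that is 14 mm wide at its foot and rises from the disc's top to 24 mm above the bench, 8 mm wide there. The ring stands on the disc around the cone, 8 mm free all round when centred. Fixed to the bench. Origin: centre of the underside, on the bench; z up.
- cast: A plaster dental cast (bystander, leave alone): cream D-shaped slab about 58 x 58 mm with a row of teeth, 27 mm high, loose. Origin: centre of its underside.
- jar: A closed white porcelain jar (bystander, leave alone): diameter 48 mm, 52 mm high, loose. Origin: centre of its underside.
There are look-alikes about, which are no part of the job. What is shaped like the ring_d but blue is not meant.

How it is judged:
By the outcome, as a careful person would: the job done as asked, in the order asked, and still so for the second after the job is handed in, with the robot touching nothing.
It also fails if it takes over 112 s, if anything falls off the work surface, if the arm or the gripper's body presses on something with over 40 N, if the wrist force passes 120 N, or if a joint passes its speed limit or range.

### The arm

A 7-joint arm with a two-finger parallel gripper is mounted at the origin on the work surface. World frame = base frame: x ahead of the robot, y to its left, z up, the work surface at z = 0. Lengths are in m, angles in rad, forces in N, time in s.
With the tool pointing down it reaches from about 0.4 to 0.925 m from the base axis. Payload 4.1 kg.
Tool frame: the origin (TCP) lies at the very end of the fingers, on their centre line; the grasp point (between the pads) lies 19 mm behind it; x points along the fingers, z is the direction in which the jaws open and shut, and the axes are right-handed (so a half turn about x gives the same grasp; the last joint's range is limited). The gripper opens to 85 mm and grips with 20 to 120 N. Pads are 22 mm wide; open, the fingers measure 114 mm over their backs; the gripper's body (76 mm by 85 mm) begins 54 mm behind the grasp point. The pads swing forward as they close: fully open they stand 13 mm farther back than shut.
Start: joints at [1.08, 0.398, 0.045, 1.537, -0.019, 1.207, -0.051], TCP at [0.248, -0.601, 0.231] pointing down, gripper open.
Joint ranges: [-2.82, 2.82], [-0.49, 2.23], [-1.37, 1.46], [0, 2.46], [-1.36, 4.5], [0.23, 2], [-2.94, 2.94]. Speed limits (rad/s): [2.57, 2.57, 3.14, 3.14, 3.14, 3.14, 3.14].

### API

Orientations are given as a unit quaternion [x, y, z, w].
In Python, from rig import bot gives the robot as it stands.
- The arm moves only by the tool arm_command, never from a script. Its argument "moves" is a list of rows, each an object with "hand": the finger opening in mm, from 0 to 85.4; "travel": the shift along the tool's x, y, z in mm, a list of three; "rot": the turn, a rotation vector about the tool's x, y, z in degrees, a list of three. A call has 1 to 12 rows; each row is the pose to reach, as a shift and turn from the pose measured when the call began, along the tool's axes at that moment; what a row does not reach only later rows make up. A row lasts 1/10 s, in which the tool goes at most 50 mm and 8.59 degrees, less where a joint would pass 70% of its speed; a pose out of reach is approached as far as the arm can. A call with a gripper value outside its range is refused whole. The fingers move at their own pace and stop on an object; the grip force is fixed at half the most. Time passes only in rows, so rows that repeat a pose let the fingers close. It gives the time, the measured TCP pose, the force and the opening at its end, in the units of the state.
- bot.get_obs(): the state, without advancing time (a new reading comes with each control period).
- bot.get_image(name): name is "scene" or "top" or "wrist"; returns a dict with "frame" (480x640x3 uint8, red, green, blue), "depth" (480x640 float32, m along the optical axis (not along the pixel's ray), 0 where there is no reading), "vfov" (degrees; the focal length in pixels is half the picture's height over the tangent of half this angle, whatever the lens; pixels are square), "cx", "cy" (the principal point, pixels), "extrinsics" (4x4, takes a point from camera to world coordinates). Camera axes: x right, y down, z forward; pixel columns grow to the right and rows downward; lengths in m; the calibration is good to about 2 mm. The wrist camera is an equidistant fisheye: a pixel r from the principal point sees the ray r / f radians off the axis. A picture is of the moment at which its call begins.
- bot.job_done(): hands the job in, once; it reports no verdict.
Trained networks look in a picture, given as the dict that the camera call returned (one of the last four; its "shot" number tells which), for a name from the list of things; names that differ only in an ending like _2 or _b are one class to them, and where a whole thing is asked for, a point or a joint stands for the part that bears it (a point fixed in the world has none). Each returns a list of dicts, best first, with "p" (0 to 1); they miss things now and then, are a little off and sometimes report something else, mostly with a low value. They report only what shows in the picture. A call takes as long as a camera call. They do not tell look-alikes from the thing itself.
- bot.search_frame(target, picture): "pixel" ([column, row] in pixels, amid what is visible of it).
The state is a dict: "clock": time; "qpos": joint angles; "qvel": joint speeds; "tau": joint torques, N m; "tool_pos": TCP position; "tool_rot": TCP orientation; "ft_force": force on the tool from outside, world axes, zero at the start; "ft_torque": the same for the moment, N m; "opening": opening from 0.0 (shut) to 1.0 (fully open).
Only numpy, scipy, OpenCV 4.12 (cv2) and the standard library are available. Lean on these libraries where they do the work, as an engineer would, in place of code of your own. Each camera call takes 0.05 s, during which the arm holds its last target. There are 200 camera calls.

## Working session

There is one attempt and no reset: what is moved stays moved. The work goes in short steps, Python scripts to look and compute and a tool call to move; the robot and the scene stay as the last step left them, time stands still between calls to the robot, and variables do not carry over. Pictures are saved under pics/ and viewed, about 12 in all and at most 16, crops included, and the job is handed in when it is done.

Besides the shell and the picture viewer there is one more tool, called after "Request:" in YAML: its name, and indented under it one key for each argument. arm_command: Moves the arm, as the interface text tells. Its arguments: {"type":"object","properties":{"moves":{"type":"array"}},"required":["moves"]}

```bash
ls; mkdir -p pics; python3 - <<'E'
from rig import bot
import cv2,numpy as np
o=bot.get_obs();print({k:np.round(v,3) for k,v in o.items()})
for n in("top","scene"):
    p=bot.get_image(n);cv2.imwrite(f"pics/{n}0.png",p["frame"][:,:,::-1]);np.savez(f"{n}0.npz",**{k:v for k,v in p.items()})
    print(n,p["vfov"],p["cx"],p["cy"],np.round(p["extrinsics"],3).tolist())
    for t in("ring_a","former_a","ring_b","ring_d","former_d","cast","jar"):
        print(t,[(np.round(d["pixel"]).tolist(),round(d["p"],2)) for d in bot.search_frame(t,p)])
E
```

```text
pics
{'clock': np.float64(0.0), 'qpos': array([ 1.08 ,  0.399,  0.045,  1.538, -0.019,  1.207, -0.051]), 'qvel': array([ 0.001,  0.   ,  0.001,  0.   ,  0.   , -0.   , -0.   ]), 'tau': array([-0.0000e+00, -4.7512e+01,  1.3650e+00, -2.5422e+01,  1.2000e-02,
        9.0000e-03,  0.0000e+00]), 'tool_pos': array([ 0.248, -0.6  ,  0.23 ]), 'tool_rot': array([ 0.393,  0.588, -0.393,  0.587]), 'ft_force': array([ 0.18 , -0.014,  0.541]), 'ft_torque': array([-0.035,  0.048,  0.011]), 'opening': np.float64(1.0)}
top 54.50906999214622 319.0880776014551 245.86336091730513 [[0.029, -0.993, 0.112, 0.4], [-1.0, -0.029, -0.002, 0.009], [0.005, -0.112, -0.994, 1.088], [0.0, 0.0, 0.0, 1.0]]
ring_a [([236.0, 262.0], 0.72), ([239.0, 189.0], 0.71), ([405.0, 199.0], 0.68), ([390.0, 301.0], 0.64), ([412.0, 233.0], 0.6), ([398.0, 267.0], 0.53), ([432.0, 293.0], 0.46), ([374.0, 224.0], 0.41)]
former_a [([177.0, 263.0], 0.91), ([471.0, 227.0], 0.86), ([328.0, 279.0], 0.81), ([175.0, 212.0], 0.81)]
ring_b [([236.0, 262.0], 0.72), ([239.0, 189.0], 0.71), ([405.0, 199.0], 0.68), ([390.0, 301.0], 0.64), ([412.0,
[... 844 characters left out ...]
 176.0], 0.92), ([236.0, 384.0], 0.85), ([433.0, 193.0], 0.74), ([298.0, 250.0], 0.56), ([186.0, 346.0], 0.35)]
ring_b [([215.0, 301.0], 0.91), ([232.0, 279.0], 0.89), ([314.0, 294.0], 0.79), ([277.0, 317.0], 0.73), ([359.0, 205.0], 0.69), ([315.0, 327.0], 0.68), ([412.0, 221.0], 0.63), ([263.0, 288.0], 0.55)]
ring_d [([215.0, 301.0], 0.91), ([232.0, 279.0], 0.89), ([314.0, 294.0], 0.79), ([277.0, 317.0], 0.73), ([359.0, 205.0], 0.69), ([315.0, 327.0], 0.68), ([412.0, 221.0], 0.63), ([263.0, 288.0], 0.55)]
former_d [([391.0, 176.0], 0.92), ([236.0, 384.0], 0.85), ([433.0, 193.0], 0.74), ([298.0, 250.0], 0.56), ([186.0, 346.0], 0.35)]
cast [([186.0, 347.0], 0.89)]
jar [([351.0, 263.0], 0.56)]
```

```bash
python3 - <<'E'
import cv2
a=cv2.imread("pics/top0.png");cv2.imwrite("pics/top0c.png",cv2.resize(a[160:340,130:530],None,fx=2,fy=2,interpolation=cv2.INTER_CUBIC))
a=cv2.imread("pics/scene0.png");cv2.imwrite("pics/scene0c.png",cv2.resize(a[140:420,130:500],None,fx=2,fy=2,interpolation=cv2.INTER_CUBIC))
E
```

```text
(no output)
```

View pics/top0c.png

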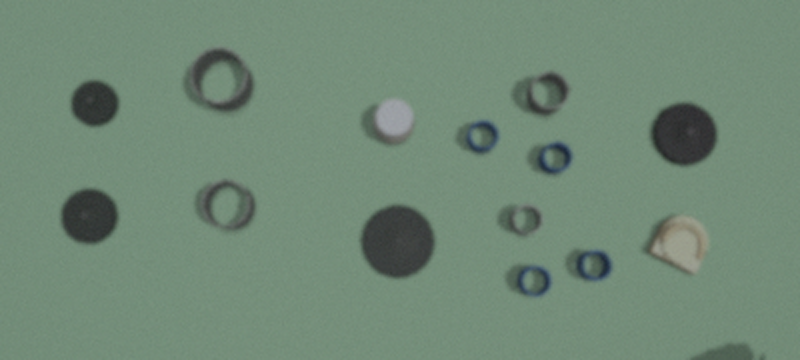

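View pics/scene0c.png

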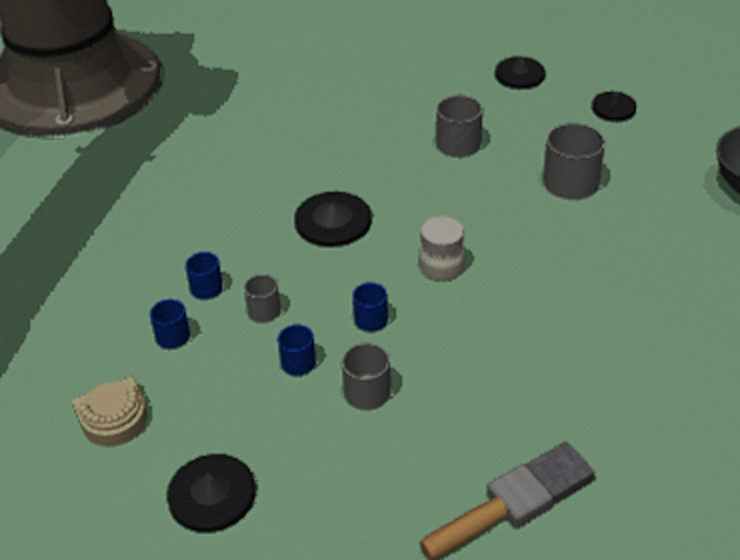

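The top view shows steel rings at a(240,200), b(244,262), c(403,206) and d(392,269). The formers are at a(329,280), b(471,227), c(175,268) and d(177,211). Look-alikes for ring_d are the blue ones at (370,228), (407,239), (397,300) and (426,293). I pick the grey one at (392,269), which is the smallest grey tube in both views. The jar is at (327,221) and the cast at (471,283). Next I measure positions from both cameras.

```bash
cat >h.py <<'E'
import numpy as np
from scipy.optimize import least_squares
from scipy.spatial.transform import Rotation as R
def cloud(p):
    f=240/np.tan(np.radians(float(p["vfov"]))/2);E=p["extrinsics"]
    v,u=np.mgrid[:480,:640];d=p["depth"]
    x=(u-p["cx"]);y=(v-p["cy"]);P=np.stack([x/f*d,y/f*d,d],-1)
    W=P@E[:3,:3].T+E[:3,3];W[d<=0]=np.nan
    return W
def ray(p,uv,z):
    f=240/np.tan(np.radians(float(p["vfov"]))/2);E=p["extrinsics"];uv=np.atleast_2d(uv).astype(float)
    r=np.c_[(uv[:,0]-p["cx"])/f,(uv[:,1]-p["cy"])/f,np.ones(len(uv))]@E[:3,:3].T
    return (E[:3,3]+r*((z-E[2,3])/r[:,2])[:,None])[:,:2]
H=dict(a=.060,b=.052,c=.044,d=.036);RO=dict(a=.032,b=.027,c=.022,d=.017);RF=dict(a=.042,b=.037,c=.032,d=.027)
def circ(P,r):
    s=least_squares(lambda c:np.hypot(*(P-c[:2]).T)-r,P.mean(0),loss="soft_l1",f_scale=.002);return s.x,np.sqrt(np.mean(s.fun**2))
def rim(W,c0,h,r,z0=0):
    m=(np.hypot(W[...,0]-c0[0],W[...,1]-c0[1])<r+.02)&(abs(W[...,2]-h-z0)<.005)
    P=W[m][:,:2];return (*circ(P,r-.001),len(P)) if len(P)>8 else None
E
python3 - <<'E'
from h import *
import cv2
t=dict(np.load("top0.npz"));s=dict(np.load("scene0.npz"));Wt,Ws=cloud(t),cloud(s)
print("bench z",np.nanmedian(Wt[300:320,200:300,2]),np.nanmedian(Ws[300:330,350:400,2]))
for k,uv in dict(a=(240,200),b=(244,262),c=(403,206),d=(392,269),bl1=(370,228),bl2=(407,239),bl3=(397,300),bl4=(426,293)).items():
    h,r=H.get(k,.036),RO.get(k,.017);c0=ray(t,uv,h)[0]
    print(k,c0.round(3),[(q[0].round(4),round(q[1],4),q[2]) if q else None for q in(rim(Wt,c0,h,r),rim(Ws,c0,h,r))])
for k,uv in dict(a=(329,280),b=(471,227),c=(175,268),d=(177,211)).items():
    r=RF[k];c0=ray(t,uv,.01)[0];out=[]
    for p in(t,s):
        g=p["frame"].max(2);lab=cv2.connectedComponentsWithStats((g<75).astype(np.uint8))
        E=p["extrinsics"];q=E[:3,:3].T@(np.r_[c0,.01]-E[:3,3]);f=240/np.tan(np.radians(float(p["vfov"]))/2)
        px=[p["cx"]+f*q[0]/q[2],p["cy"]+f*q[1]/q[2]]
        i=np.argmin(np.hypot(*(lab[3]-px).T)+1e3*(lab[2][:,4]<60))
        # centroid of ellipse points mapped to disc-top plane
        vv,uu=np.nonzero(lab[1]==i);X=ray(p,np.c_[uu,vv],.01);c,rr=cv2.minEnclosingCircle((X*1000).astype(np.float32))
        out.append((X.mean(0).round(4),np.round(c),round(rr,1),round(np.sqrt(len(uu)*0+np.var(X,0).sum()*2)*1000,1)))
    print("former",k,out)
for n,uv in dict(jar=(327,221),cast=(471,283)).items(): print(n,ray(t,uv,.04)[0].round(3))
Rm=R.from_quat([.393,.588,-.393,.587]).as_matrix();print(Rm.round(2))
E
```

```text
bench z 0.00013195367485030474 -0.00025431684759491535
a [0.614 0.187] [(array([0.6219, 0.1892]), np.float64(0.0009), 105), (array([0.625 , 0.1911]), np.float64(0.0015), 132)]
b [0.476 0.173] [(array([0.4779, 0.1757]), np.float64(0.0008), 79), (array([0.4815, 0.1773]), np.float64(0.0019), 103)]
c [ 0.615 -0.182] [(array([ 0.6185, -0.1859]), np.float64(0.0008), 59), (array([ 0.6216, -0.1846]), np.float64(0.0011), 125)]
d [ 0.471 -0.159] [(array([ 0.4715, -0.1635]), np.float64(0.0008), 47), (array([ 0.4743, -0.1614]), np.float64(0.0014), 78)]
bl1 [ 0.563 -0.108] [(array([ 0.5663, -0.1118]), np.float64(0.0007), 48), (array([ 0.5692, -0.1103]), np.float64(0.001), 86)]
bl2 [ 0.541 -0.193] [(array([ 0.5439, -0.1964]), np.float64(0.0007), 45), (array([ 0.5471, -0.1946]), np.float64(0.0012), 84)]
bl3 [ 0.402 -0.171] [(array([ 0.4023, -0.1734]), np.float64(0.0008), 50), (array([ 0.4053, -0.1716]), np.float64(0.0013), 80)]
bl4 [ 0.419 -0.237] [(array([ 0.422 , -0.2413]), np.float64(0.0007), 52), (array([ 0.4249, -0.2397]), np.float64(0.0013), 82)]
former a [(array([ 0.4422, -0.0168]), array([443., -17.]), 39.4, np.float64(39.4)), (array([ 0.4508, -0.0205]), array([449., -21.]), 45.2, np.float64(44.0))]
former b [(array([ 0.5776, -0.3487]), array([ 578., -349.]), 36.7, np.float64(36.0)), (array([ 0.5859, -0.3519]), array([ 585., -352.]), 38.7, np.float64(38.1))]
former c [(array([0.461 , 0.3403]), array([461., 340.]), 30.4, np.float64(30.1)), (array([0.4694, 0.3372]), array([468., 338.]), 37.2, np.float64(35.3))]
former d [(array([0.5934, 0.3424]), array([594., 342.]), 25.4, np.float64(25.1)), (array([0.6012, 0.3391]), array([601., 340.]), 31.0, np.float64(29.7))]
jar [ 0.576 -0.009]
cast [ 0.445 -0.337]
[[-0.    0.92  0.38]
 [ 0.    0.38 -0.92]
 [-1.   -0.   -0.  ]]
```

```bash
cat >>h.py <<'E'
def go(o,xyz,yaw=0):
    A=R.from_quat(o["tool_rot"]);T=R.from_matrix(np.array([[0,-np.sin(yaw),np.cos(yaw)],[0,np.cos(yaw),np.sin(yaw)],[-1,0,0]]))
    t=A.inv().apply(np.array(xyz)-o["tool_pos"])*1000;r=(A.inv()*T).as_rotvec(degrees=True)
    print("t=%.2f travel"%o["clock"],t.round(1).tolist(),"rot",r.round(1).tolist(),"pos",np.round(o["tool_pos"],4),"F",np.round(o["ft_force"],1),"open %.3f"%o["opening"])
def wcloud(p):
    f=240/np.tan(np.radians(float(p["vfov"]))/2);E=p["extrinsics"];v,u=np.mgrid[:480,:640];d=p["depth"]
    x=u-p["cx"];y=v-p["cy"];r=np.hypot(x,y)+1e-9;k=np.tan(np.minimum(r/f,1.45))/r
    W=np.stack([x*k*d,y*k*d,d],-1)@E[:3,:3].T+E[:3,3];W[(d<=0)|(r/f>1.3)]=np.nan
    return W
def disc(W,c0,r):
    m=(np.hypot(W[...,0]-c0[0],W[...,1]-c0[1])<r+.02)&(abs(W[...,2]-.01)<.0025)
    P=W[m][:,:2];
    if len(P)<30:return None
    D=np.hypot(*(P-c0).T)
    import cv2;c,rr=cv2.minEnclosingCircle((P*1000).astype(np.float32));hull=cv2.convexHull((P*1000).astype(np.float32))[:,0]/1000
    return P.mean(0).round(4),np.round(circ(hull,r)[0],4),round(rr,1),len(P)
def cone(W,c0):
    m=(np.hypot(W[...,0]-c0[0],W[...,1]-c0[1])<.03)&(W[...,2]>.014)&(W[...,2]<.03);P=W[m];return (P[:,:2].mean(0).round(4),len(P)) if len(P)>3 else None
E
python3 - <<'E'
from h import *
from rig import bot
go(bot.get_obs(),[.6235,.19,.2],0)
t=dict(np.load("top0.npz"));s=dict(np.load("scene0.npz"))
for k,c in dict(a=(.445,-.018),b=(.58,-.35),c=(.464,.339),d=(.597,.341)).items(): print(k,[(disc(W,c,RF[k]),cone(W,c)) for W in(cloud(t),cloud(s))])
E
```

```text
t=0.80 travel [31.3, 648.8, -587.5] rot [-67.5, 0.0, 0.0] pos [ 0.2482 -0.6008  0.2314] F [-1.2  1.3  0.1] open 1.000
a [((array([ 0.443 , -0.0184]), array([ 0.4434, -0.0184]), 41.7, 646), (array([ 0.4436, -0.0184]), 176)), ((array([ 0.449 , -0.0189]), array([ 0.4473, -0.0172]), 42.9, 545), (array([ 0.4488, -0.0199]), 112))]
b [((array([ 0.5788, -0.3512]), array([ 0.5794, -0.3518]), 37.0, 527), (array([ 0.58  , -0.3503]), 115)), ((array([ 0.5835, -0.352 ]), array([ 0.5826, -0.3501]), 37.5, 968), (array([ 0.5845, -0.3516]), 141))]
c [((array([0.4624, 0.3403]), array([0.4637, 0.34  ]), 39.2, 421), (array([0.4616, 0.3401]), 67)), ((array([0.4674, 0.3388]), array([0.4664, 0.3422]), 33.4, 214), (array([0.4666, 0.3408]), 33))]
d [((array([0.595 , 0.3428]), array([0.5954, 0.3427]), 26.8, 311), (array([0.5973, 0.3428]), 28)), ((array([0.6001, 0.3416]), array([0.5991, 0.3435]), 27.4, 176), (array([0.5994, 0.3433]), 25))]
```

Request:
arm_command:
  moves:
    - {"hand": 85,"travel": [0,50,-45],"rot": [-8,0,0]}
    - {"hand": 85,"travel": [0,84,-76],"rot": [-16,0,0]}
    - {"hand": 85,"travel": [0,118,-107],"rot": [-24,0,0]}
    - {"hand": 85,"travel": [0,152,-138],"rot": [-32,0,0]}
    - {"hand": 85,"travel": [0,186,-169],"rot": [-40,0,0]}
    - {"hand": 85,"travel": [0,220,-200],"rot": [-48,0,0]}
    - {"hand": 85,"travel": [0,254,-231],"rot": [-56,0,0]}
    - {"hand": 85,"travel": [0,288,-262],"rot": [-64,0,0]}
    - {"hand": 85,"travel": [0,322,-293],"rot": [-67.5,0,0]}
    - {"hand": 85,"travel": [0,356,-324],"rot": [-67.5,0,0]}
    - {"hand": 85,"travel": [0,390,-355],"rot": [-67.5,0,0]}
    - {"hand": 85,"travel": [0,400,-370],"rot": [-67.5,0,0]}

```text
clock: 2.0
tool_pos: [0.4787, -0.1008, 0.2319]
tool_rot: [-0.002, 0.706, 0.003, 0.708]
ft_force: [0.1, -0.1, -0.7]
opening: 0.996
```

```bash
python3 - <<'E'
from h import *
from rig import bot
go(bot.get_obs(),[.6235,.19,.2],0)
E
```

```text
t=2.00 travel [32.8, 289.9, 146.4] rot [0.3, 0.1, -0.1] pos [ 0.4787 -0.1008  0.2319] F [ 0.1 -0.1 -0.7] open 0.996
```

Request:
arm_command:
  moves:
    - {"hand": 85,"travel": [10,45,22],"rot": [0,0,0]}
    - {"hand": 85,"travel": [15,90,45],"rot": [0,0,0]}
    - {"hand": 85,"travel": [20,135,67],"rot": [0,0,0]}
    - {"hand": 85,"travel": [30,180,90],"rot": [0,0,0]}
    - {"hand": 85,"travel": [33,225,113],"rot": [0,0,0]}
    - {"hand": 85,"travel": [33,270,135],"rot": [0,0,0]}
    - {"hand": 85,"travel": [33,290,146],"rot": [0,0,0]}
    - {"hand": 85,"travel": [33,290,146],"rot": [0,0,0]}
    - {"hand": 85,"travel": [33,290,146],"rot": [0,0,0]}

```text
clock: 2.9
tool_pos: [0.6229, 0.1905, 0.1994]
tool_rot: [-0.002, 0.706, 0.003, 0.708]
ft_force: [0.1, -1.1, 0.5]
opening: 0.995
```

```bash
cat >look.py <<'E'
from h import *
from rig import bot
import cv2,sys
RG=dict(a=(.6235,.190),b=(.4797,.1765),c=(.620,-.185),d=(.473,-.1625))
FM=dict(a=(.4455,-.018),b=(.581,-.351),c=(.465,.341),d=(.5975,.3432))
def wrist(name=None):
    p=bot.get_image("wrist");
    if name:cv2.imwrite(f"pics/{name}.png",p["frame"][:,:,::-1])
    W=wcloud(p)
    for k in "abcd":
        for z0,c in((0,RG[k]),(.01,FM[k])):
            q=rim(W,c,H[k],RO[k],z0)
            if q:print("ring",k,"z0",z0,q[0].round(4),round(q[1],4),q[2])
        print("former",k,disc(W,FM[k],RF[k]),cone(W,FM[k]))
    return p,W
E
python3 - <<'E'
from look import *
p,W=wrist("w1");print(p["vfov"],p["extrinsics"].round(3).tolist())
go(bot.get_obs(),[.6235,.19,.04],0)
E
```

```text
ring a z0 0 [0.6234 0.1916] 0.0008 818
former a (array([0.4257, 0.0187]), array([ 0.4448, -0.017 ]), 13.3, 46) None
ring b z0 0 [0.4802 0.178 ] 0.0007 641
former b None None
former c (array([0.4659, 0.3421]), array([0.4641, 0.3428]), 32.4, 2590) (array([0.4664, 0.3418]), 277)
former d (array([0.5971, 0.3442]), array([0.5967, 0.345 ]), 27.0, 2464) (array([0.5977, 0.3434]), 147)
65.70646984690485 [[1.0, 0.006, 0.004, 0.623], [0.007, -0.951, -0.309, 0.27], [0.002, 0.309, -0.951, 0.342], [0.0, 0.0, 0.0, 1.0]]
t=2.95 travel [159.5, 1.1, 0.2] rot [0.3, 0.1, -0.0] pos [0.623  0.1888 0.1995] F [-0.2 -0.1 -0.2] open 0.994
```

View pics/w1.png

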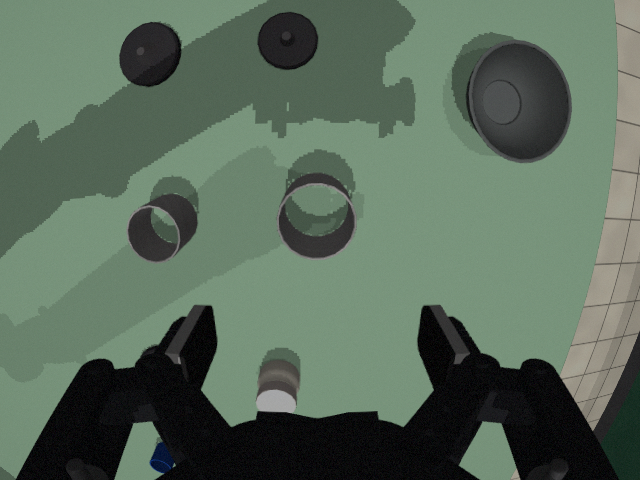

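The wrist view shows ring_a at (317,215), between the finger planes, with ring_b at (163,228) and formers c(150,54) and d(288,40). The measurements agree to within 2 mm, so I descend on ring_a.

Request:
arm_command:
  moves:
    - {"hand": 85,"travel": [40,1.5,0.3],"rot": [0.3,0,0]}
    - {"hand": 85,"travel": [80,1.5,0.3],"rot": [0.3,0,0]}
    - {"hand": 85,"travel": [110,1.5,0.3],"rot": [0.3,0,0]}
    - {"hand": 85,"travel": [135,1.5,0.3],"rot": [0.3,0,0]}
    - {"hand": 85,"travel": [155,1.5,0.3],"rot": [0.3,0,0]}
    - {"hand": 85,"travel": [170,1.5,0.3],"rot": [0.3,0,0]}
    - {"hand": 85,"travel": [175,1.5,0.3],"rot": [0.3,0,0]}
    - {"hand": 85,"travel": [175,1.5,0.3],"rot": [0.3,0,0]}
    - {"hand": 75,"travel": [175,1.5,0.3],"rot": [0.3,0,0]}
    - {"hand": 70,"travel": [175,1.5,0.3],"rot": [0.3,0,0]}
    - {"hand": 66,"travel": [175,1.5,0.3],"rot": [0.3,0,0]}
    - {"hand": 62,"travel": [175,1.5,0.3],"rot": [0.3,0,0]}

```text
clock: 4.15
tool_pos: [0.6238, 0.1907, 0.026]
tool_rot: [-0.0, 0.706, 0.0, 0.708]
ft_force: [-2.4, -0.7, 6.9]
opening: 0.734
```

Request:
arm_command:
  moves:
    - {"hand": 50,"travel": [0,0,0],"rot": [0,0,0]}
    - {"hand": 50,"travel": [0,0,0],"rot": [0,0,0]}
    - {"hand": 50,"travel": [0,0,0],"rot": [0,0,0]}
    - {"hand": 50,"travel": [0,0,0],"rot": [0,0,0]}
    - {"hand": 50,"travel": [0,0,0],"rot": [0,0,0]}
    - {"hand": 50,"travel": [-10,0,0],"rot": [0,0,0]}
    - {"hand": 50,"travel": [-30,0,0],"rot": [0,0,0]}
    - {"hand": 50,"travel": [-60,0,0],"rot": [0,0,0]}
    - {"hand": 50,"travel": [-95,0,0],"rot": [0,0,0]}
    - {"hand": 50,"travel": [-130,0,0],"rot": [0,0,0]}
    - {"hand": 50,"travel": [-130,0,0],"rot": [0,0,0]}
    - {"hand": 50,"travel": [-130,0,0],"rot": [0,0,0]}

```text
clock: 5.35
tool_pos: [0.6237, 0.1907, 0.157]
tool_rot: [0.0, 0.706, 0.0, 0.709]
ft_force: [-0.8, -0.4, -2.4]
opening: 0.737
```

```bash
python3 - <<'E'
from look import *
o=bot.get_obs();p,W=wrist("w2");print(o["tool_pos"],o["opening"]*85.4)
c=o["tool_pos"];m=(np.hypot(W[...,0]-c[0],W[...,1]-c[1])<.06);z=W[...,2][m]
# rim of held ring
for zz in np.arange(c[2]+.025,c[2]+.045,.002):
    mm=m&(abs(W[...,2]-zz)<.001)&(np.hypot(W[...,0]-c[0],W[...,1]-c[1])<.036);P=W[mm][:,:2]
    if len(P)>20: print(round(zz,3),len(P),circ(P,.031))
go(bot.get_obs(),[.445,-.0175,.12],0)
E
```

```text
former a (array([ 0.463 , -0.0417]), array([ 0.4444, -0.0148]), 36.3, 286) None
ring b z0 0 [0.4801 0.1779] 0.0008 813
former b None None
former c (array([0.4662, 0.3419]), array([0.464 , 0.3427]), 32.4, 3109) (array([0.4664, 0.3415]), 341)
former d (array([0.5972, 0.3435]), array([0.5968, 0.3448]), 27.1, 3172) (array([0.5975, 0.3431]), 193)
[0.62366445 0.19069836 0.15700733] 62.918385665135624
0.182 935 (array([0.62425334, 0.19236196]), np.float64(0.0009249126718039498))
0.184 1010 (array([0.62424865, 0.19231525]), np.float64(0.0009538952015608844))
0.186 1004 (array([0.62421113, 0.19228883]), np.float64(0.0009911828851815875))
0.188 1078 (array([0.62417496, 0.19234803]), np.float64(0.001005635643016601))
0.19 2191 (array([0.62428511, 0.1916344 ]), np.float64(0.001006952386768585))
0.192 1283 (array([0.62417179, 0.19147736]), np.float64(0.0010394075775797323))
0.194 216 (array([0.62402241, 0.19355866]), np.float64(0.0020732086391145057))
0.196 216 (array([0.624249  , 0.19299219]), np.float64(0.0019219959077788772))
0.198 200 (array([0.62410638, 0.19426398]), np.float64(0.0018874604612742695))
0.2 480 (array([0.62373359, 0.19573459]), np.float64(0.002105171787864368))
0.202 174 (array([0.62496647, 0.19559677]), np.float64(0.0021624420963515197))
t=5.40 travel [35.4, -207.6, -177.9] rot [0.0, 0.1, 0.0] pos [0.6228 0.1902 0.1554] F [-0.3 -0.6 -2.2] open 0.742
```

View pics/w2.png

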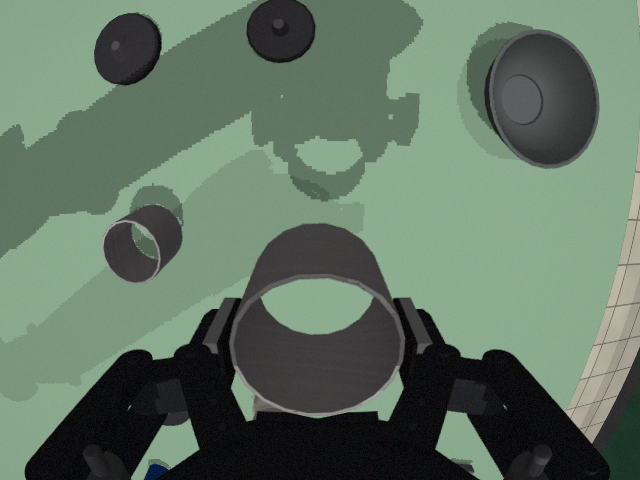

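Request:
arm_command:
  moves:
    - {"hand": 50,"travel": [5,-25,-22],"rot": [0,0,0]}
    - {"hand": 50,"travel": [10,-55,-47],"rot": [0,0,0]}
    - {"hand": 50,"travel": [15,-85,-73],"rot": [0,0,0]}
    - {"hand": 50,"travel": [20,-115,-99],"rot": [0,0,0]}
    - {"hand": 50,"travel": [25,-145,-125],"rot": [0,0,0]}
    - {"hand": 50,"travel": [30,-175,-150],"rot": [0,0,0]}
    - {"hand": 50,"travel": [30,-198,-170],"rot": [0,0,0]}
    - {"hand": 50,"travel": [35,-208,-178],"rot": [0,0,0]}
    - {"hand": 50,"travel": [50,-208,-178],"rot": [0,0,0]}
    - {"hand": 50,"travel": [65,-208,-178],"rot": [0,0,0]}
    - {"hand": 50,"travel": [70,-208,-178],"rot": [0,0,0]}
    - {"hand": 50,"travel": [70,-208,-178],"rot": [0,0,0]}

```text
clock: 6.6
tool_pos: [0.4441, -0.0173, 0.0842]
tool_rot: [-0.0, 0.708, 0.001, 0.707]
ft_force: [0.1, 0.1, -2.2]
opening: 0.739
```

```bash
python3 - <<'E'
from look import *
p,W=wrist();
for n in("top","scene"):
    p=bot.get_image(n);W=cloud(p);print(n,disc(W,FM["a"],RF["a"]),rim(W,FM["a"],.119,.032))
go(bot.get_obs(),[.4455,-.0185,.036],0)
E
```

```text
ring a z0 0.01 [ 0.4447 -0.0156] 0.0005 2226
former a (array([ 0.4445, -0.0086]), array([ 0.4444, -0.0168]), 42.3, 7023) (array([ 0.4456, -0.0279]), 6)
former b None None
former c None None
former d None None
top None None
scene (array([ 0.4511, -0.0217]), array([ 0.4481, -0.0178]), 42.6, 501) (array([ 0.4480285 , -0.01674354]), np.float64(0.005677385379148636), 181)
t=6.75 travel [49.7, -1.0, -0.1] rot [0.1, 0.1, 0.0] pos [ 0.4455 -0.0175  0.0857] F [-0.1 -0.8 -1.8] open 0.740
```

Request:
arm_command:
  moves:
    - {"hand": 50,"travel": [12,0,0],"rot": [0,0,0]}
    - {"hand": 50,"travel": [22,0,0],"rot": [0,0,0]}
    - {"hand": 50,"travel": [31,0,0],"rot": [0,0,0]}
    - {"hand": 50,"travel": [38,0,0],"rot": [0,0,0]}
    - {"hand": 50,"travel": [43,0,0],"rot": [0,0,0]}
    - {"hand": 50,"travel": [45.5,0,0],"rot": [0,0,0]}
    - {"hand": 50,"travel": [47,0,0],"rot": [0,0,0]}
    - {"hand": 50,"travel": [47,0,0],"rot": [0,0,0]}

```text
clock: 7.55
tool_pos: [0.4457, -0.0175, 0.0387]
tool_rot: [-0.0, 0.706, 0.0, 0.708]
ft_force: [-0.0, -0.2, -1.4]
opening: 0.738
```

Request:
arm_command:
  moves:
    - {"hand": 50,"travel": [0.6,0,0],"rot": [0,0,0]}
    - {"hand": 50,"travel": [1,0,0],"rot": [0,0,0]}
    - {"hand": 50,"travel": [1,0,0],"rot": [0,0,0]}

```text
clock: 7.85
tool_pos: [0.4458, -0.0175, 0.0378]
tool_rot: [-0.0, 0.706, 0.0, 0.708]
ft_force: [-0.7, 0.4, -2.1]
opening: 0.733
```

Request:
arm_command:
  moves:
    - {"hand": 50,"travel": [0.7,0,0],"rot": [0,0,0]}
    - {"hand": 50,"travel": [1.3,0,0],"rot": [0,0,0]}
    - {"hand": 50,"travel": [1.3,0,0],"rot": [0,0,0]}

```text
clock: 8.15
tool_pos: [0.4457, -0.0175, 0.0364]
tool_rot: [-0.0, 0.706, 0.0, 0.708]
ft_force: [-0.4, 0.2, -2.5]
opening: 0.742
```

```bash
python3 - <<'E'
from look import *
for i in range(4):
    p,W=(bot.get_image("wrist"),0);o=bot.get_obs();print(o["tool_pos"].round(4),o["ft_force"].round(1))
W=wcloud(p);print(rim(W,FM["a"],.06,.032,.01));m=(np.hypot(W[...,0]-.4455,W[...,1]+.0175)<.034)&(W[...,2]>.06)&(W[...,2]<.08);print(np.percentile(W[...,2][m],[50,90,99]))
E
```

```text
[ 0.4457 -0.0175  0.0365] [-0.9 -0.1 -2. ]
[ 0.4458 -0.0175  0.0365] [-0.5 -0.3 -1.1]
[ 0.4458 -0.0175  0.0365] [ 0.5 -0.2 -1.6]
[ 0.4458 -0.0175  0.0365] [ 0.2  0.1 -1.1]
(array([ 0.44646791, -0.01621906]), np.float64(0.0033715444760499913), 6271)
[0.06857484 0.07191444 0.07967905]
```

Request:
arm_command:
  moves:
    - {"hand": 50,"travel": [0.5,0,0],"rot": [0,0,0]}
    - {"hand": 50,"travel": [1,0,0],"rot": [0,0,0]}
    - {"hand": 50,"travel": [1,0,0],"rot": [0,0,0]}

```text
clock: 8.65
tool_pos: [0.4459, -0.0176, 0.036]
tool_rot: [-0.001, 0.706, -0.0, 0.708]
ft_force: [-2.6, -0.2, 3.3]
opening: 0.734
```

Request:
arm_command:
  moves:
    - {"hand": 66,"travel": [0,0,0],"rot": [0,0,0]}
    - {"hand": 70,"travel": [0,0,0],"rot": [0,0,0]}
    - {"hand": 76,"travel": [0,0,0],"rot": [0,0,0]}
    - {"hand": 82,"travel": [0,0,0],"rot": [0,0,0]}
    - {"hand": 85,"travel": [0,0,0],"rot": [0,0,0]}
    - {"hand": 85,"travel": [0,0,0],"rot": [0,0,0]}
    - {"hand": 85,"travel": [-10,0,0],"rot": [0,0,0]}
    - {"hand": 85,"travel": [-30,0,0],"rot": [0,0,0]}
    - {"hand": 85,"travel": [-60,0,0],"rot": [0,0,0]}
    - {"hand": 85,"travel": [-90,0,0],"rot": [0,0,0]}
    - {"hand": 85,"travel": [-110,0,0],"rot": [0,0,0]}
    - {"hand": 85,"travel": [-110,0,0],"rot": [0,0,0]}

```text
clock: 9.85
tool_pos: [0.4481, -0.0173, 0.1494]
tool_rot: [-0.001, 0.704, -0.001, 0.71]
ft_force: [-0.5, -0.6, -0.2]
opening: 0.996
```

```bash
python3 - <<'E'
from look import *
wrist("w3");go(bot.get_obs(),[.4803,.178,.14],0)
E
```

```text
ring a z0 0.01 [ 0.4466 -0.0166] 0.0008 1334
former a (array([ 0.444 , -0.0094]), array([ 0.444 , -0.0149]), 42.1, 3652) (array([ 0.4428, -0.0221]), 1929)
former b None None
former c None None
ring d z0 0 [ 0.4726 -0.1614] 0.0007 400
former d None None
t=9.90 travel [7.5, 195.4, 33.6] rot [0.0, 0.3, 0.1] pos [ 0.4468 -0.0174  0.1477] F [-0.6  0.4 -0. ] open 0.992
```

View pics/w3.png

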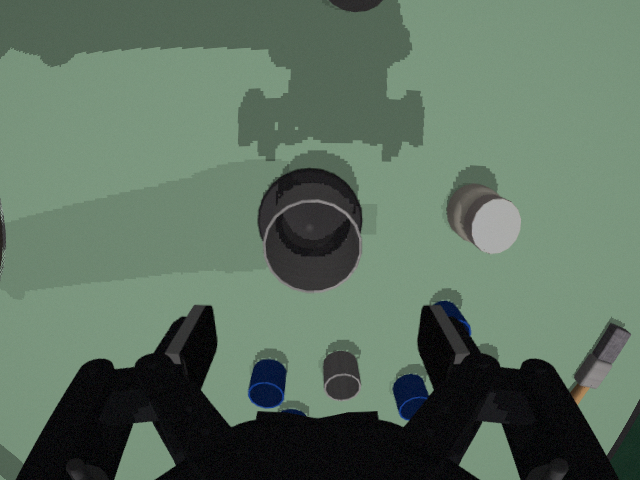

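Ring_a stands around the cone (cone at (309,228)), rim level at 70 mm. The jar at (495,224) hasn't moved. Next is ring_b.

Request:
arm_command:
  moves:
    - {"hand": 85,"travel": [0,45,8],"rot": [0,0,0]}
    - {"hand": 85,"travel": [0,90,16],"rot": [0,0,0]}
    - {"hand": 85,"travel": [0,135,24],"rot": [0,0,0]}
    - {"hand": 85,"travel": [5,175,31],"rot": [0,0,0]}
    - {"hand": 85,"travel": [8,193,34],"rot": [0,0.2,0]}
    - {"hand": 85,"travel": [20,195.5,34],"rot": [0,0.2,0]}
    - {"hand": 85,"travel": [50,195.5,34],"rot": [0,0.2,0]}
    - {"hand": 85,"travel": [50,195.5,34],"rot": [0,0.2,0]}
    - {"hand": 85,"travel": [50,195.5,34],"rot": [0,0.2,0]}

```text
clock: 10.8
tool_pos: [0.4799, 0.1762, 0.0965]
tool_rot: [-0.001, 0.707, -0.001, 0.707]
ft_force: [0.6, -0.5, 0.9]
opening: 0.995
```

```bash
python3 - <<'E'
from look import *
wrist();go(bot.get_obs(),[.4803,.178,.019],0)
E
```

```text
former a (array([0.4235, 0.0167]), array([ 0.4455, -0.016 ]), 20.8, 96) None
ring b z0 0 [0.4794 0.1782] 0.0008 1539
former b None None
former c (array([0.4634, 0.3238]), array([0.4636, 0.3429]), 30.4, 2465) None
former d (array([0.5969, 0.3326]), array([0.5962, 0.3446]), 27.2, 1977) (array([0.5957, 0.3403]), 93)
t=10.85 travel [78.5, 1.4, -0.8] rot [-0.0, 0.1, 0.1] pos [0.4809 0.1768 0.0975] F [0.7 0.3 0.6] open 0.999
```

Request:
arm_command:
  moves:
    - {"hand": 85,"travel": [25,1.2,-1],"rot": [0,0,0]}
    - {"hand": 80,"travel": [45,1.2,-1],"rot": [0,0,0]}
    - {"hand": 80,"travel": [62,1.2,-1],"rot": [0,0,0]}
    - {"hand": 78,"travel": [74,1.2,-1],"rot": [0,0,0]}
    - {"hand": 75,"travel": [78,1.2,-1],"rot": [0,0,0]}
    - {"hand": 70,"travel": [78,1.2,-1],"rot": [0,0,0]}
    - {"hand": 65,"travel": [78,1.2,-1],"rot": [0,0,0]}
    - {"hand": 61,"travel": [78,1.2,-1],"rot": [0,0,0]}
    - {"hand": 57,"travel": [78,1.2,-1],"rot": [0,0,0]}
    - {"hand": 53,"travel": [78,1.2,-1],"rot": [0,0,0]}
    - {"hand": 40,"travel": [78,1.2,-1],"rot": [0,0,0]}
    - {"hand": 40,"travel": [78,1.2,-1],"rot": [0,0,0]}

```text
clock: 12.05
tool_pos: [0.4801, 0.178, 0.0205]
tool_rot: [-0.001, 0.706, -0.001, 0.708]
ft_force: [-1.8, -0.9, 7.7]
opening: 0.627
```

Request:
arm_command:
  moves:
    - {"hand": 40,"travel": [0,0,0],"rot": [0,0,0]}
    - {"hand": 40,"travel": [0,0,0],"rot": [0,0,0]}
    - {"hand": 40,"travel": [0,0,0],"rot": [0,0,0]}
    - {"hand": 40,"travel": [-8,0,0],"rot": [0,0,0]}
    - {"hand": 40,"travel": [-25,0,0],"rot": [0,0,0]}
    - {"hand": 40,"travel": [-55,0,0],"rot": [0,0,0]}
    - {"hand": 40,"travel": [-90,0,0],"rot": [0,0,0]}
    - {"hand": 40,"travel": [-125,0,0],"rot": [0,0,0]}
    - {"hand": 40,"travel": [-135,0,0],"rot": [0,0,0]}
    - {"hand": 40,"travel": [-135,0,0],"rot": [0,0,0]}

```text
clock: 13.05
tool_pos: [0.4808, 0.1787, 0.1571]
tool_rot: [-0.0, 0.705, -0.001, 0.709]
ft_force: [-0.4, 0.4, -2.1]
opening: 0.624
```

```bash
cat >>look.py <<'E'
def held(k):
    W=wcloud(bot.get_image("wrist"));o=bot.get_obs();c=o["tool_pos"];D=np.hypot(W[...,0]-c[0],W[...,1]-c[1]-.001)
    m=(abs(D-RO[k]+.001)<.0035)&(W[...,2]>c[2]+.019)&(W[...,2]<c[2]+.06);z=W[...,2][m];h,e=np.histogram(z,bins=np.arange(c[2]+.019,c[2]+.06,.001))
    i=h.argmax();P=W[m&(abs(W[...,2]-e[i]-.0005)<.0015)]
    print("held",k,"rim z-TCP z %.4f"%(np.median(P[:,2])-c[2]),"centre-TCP",(circ(P[:,:2],RO[k]-.001)[0]-c[:2]).round(4),len(P),"open mm",round(o["opening"]*85.4,1))
E
python3 - <<'E'
from look import *
held("b");go(bot.get_obs(),[.581,-.351,.15],0)
E
```

```text
held b rim z-TCP z 0.0331 centre-TCP [0.0016 0.0006] 2362 open mm 53.5
t=13.10 travel [7.6, -528.9, 101.9] rot [-0.1, 0.1, 0.2] pos [0.4796 0.178  0.1554] F [-0.5 -0.9 -2.3] open 0.626
```

Request:
arm_command:
  moves:
    - {"hand": 40,"travel": [0,-25,5],"rot": [0,0,0]}
    - {"hand": 40,"travel": [0,-65,13],"rot": [0,0,0]}
    - {"hand": 40,"travel": [0,-110,22],"rot": [0,0,0]}
    - {"hand": 40,"travel": [0,-155,31],"rot": [0,0,0]}
    - {"hand": 40,"travel": [0,-200,40],"rot": [0,0,0]}
    - {"hand": 40,"travel": [0,-245,49],"rot": [0,0,0]}
    - {"hand": 40,"travel": [0,-290,58],"rot": [0,0,0]}
    - {"hand": 40,"travel": [0,-335,66],"rot": [0,0,0]}
    - {"hand": 40,"travel": [0,-380,75],"rot": [0,0,0]}
    - {"hand": 40,"travel": [0,-425,84],"rot": [0,0,0]}
    - {"hand": 40,"travel": [0,-470,92],"rot": [0,0,0]}
    - {"hand": 40,"travel": [0,-500,98],"rot": [0,0,0]}

```text
clock: 14.3
tool_pos: [0.5749, -0.3261, 0.154]
tool_rot: [0.001, 0.708, -0.003, 0.706]
ft_force: [-0.7, -0.3, -1.2]
opening: 0.623
```

```bash
python3 - <<'E'
from look import *
wrist();held("b");go(bot.get_obs(),[.581,-.351,.09],0)
E
```

```text
former a None None
former b (array([ 0.5827, -0.3326]), array([ 0.5804, -0.351 ]), 36.9, 2549) (array([ 0.5822, -0.3388]), 32)
ring c z0 0 [ 0.6197 -0.1856] 0.0008 724
former c None None
ring d z0 0 [ 0.4734 -0.1627] 0.0007 441
former d None None
held b rim z-TCP z 0.0314 centre-TCP [ 0.001  -0.0025] 1595 open mm 53.1
t=14.40 travel [63.8, -21.8, 7.0] rot [-0.5, -0.1, 0.3] pos [ 0.5744 -0.3288  0.1537] F [-0.2 -1.  -2.3] open 0.621
```

Request:
arm_command:
  moves:
    - {"hand": 40,"travel": [15,-12,4],"rot": [-0.4,0,0.2]}
    - {"hand": 40,"travel": [30,-22,6.5],"rot": [-0.4,0,0.2]}
    - {"hand": 40,"travel": [50,-22,6.5],"rot": [-0.4,0,0.2]}
    - {"hand": 40,"travel": [70,-22,6.5],"rot": [-0.4,0,0.2]}
    - {"hand": 40,"travel": [88,-22,6.5],"rot": [-0.4,0,0.2]}
    - {"hand": 40,"travel": [100,-22,6.5],"rot": [-0.4,0,0.2]}
    - {"hand": 40,"travel": [108,-22,6.5],"rot": [-0.4,0,0.2]}
    - {"hand": 40,"travel": [114,-22,6.5],"rot": [-0.4,0,0.2]}
    - {"hand": 40,"travel": [118,-22,6.5],"rot": [-0.4,0,0.2]}
    - {"hand": 40,"travel": [120,-22,6.5],"rot": [-0.4,0,0.2]}
    - {"hand": 40,"travel": [120,-22,6.5],"rot": [-0.4,0,0.2]}
    - {"hand": 40,"travel": [120,-22,6.5],"rot": [-0.4,0,0.2]}

```text
clock: 15.6
tool_pos: [0.5807, -0.3516, 0.0344]
tool_rot: [0.0, 0.708, -0.002, 0.707]
ft_force: [1.1, -0.2, -1.3]
opening: 0.623
```

```bash
python3 - <<'E'
from look import *
wrist();go(bot.get_obs(),[.581,-.351,.03],0)
E
```

```text
former a None None
ring b z0 0.01 [ 0.5815 -0.351 ] 0.0034 6290
former b (array([ 0.5801, -0.3416]), array([ 0.5804, -0.35  ]), 36.9, 6770) (array([ 0.5813, -0.3557]), 3728)
former c None None
former d None None
t=15.65 travel [4.4, 0.7, 0.2] rot [-0.2, -0.1, 0.1] pos [ 0.5808 -0.3517  0.0344] F [ 0.2  0.7 -1.2] open 0.620
```

Request:
arm_command:
  moves:
    - {"hand": 40,"travel": [1,0,0],"rot": [0,0,0]}
    - {"hand": 40,"travel": [2,0,0],"rot": [0,0,0]}
    - {"hand": 40,"travel": [3,0,0],"rot": [0,0,0]}
    - {"hand": 40,"travel": [3.5,0,0],"rot": [0,0,0]}
    - {"hand": 40,"travel": [3.8,0,0],"rot": [0,0,0]}
    - {"hand": 40,"travel": [3.8,0,0],"rot": [0,0,0]}

```text
clock: 16.25
tool_pos: [0.5807, -0.3517, 0.0308]
tool_rot: [0.0, 0.708, -0.002, 0.707]
ft_force: [-1.0, 0.6, 0.2]
opening: 0.623
```

Request:
arm_command:
  moves:
    - {"hand": 40,"travel": [0.4,0,0],"rot": [0,0,0]}
    - {"hand": 40,"travel": [0.7,0,0],"rot": [0,0,0]}
    - {"hand": 40,"travel": [0.7,0,0],"rot": [0,0,0]}

```text
clock: 16.55
tool_pos: [0.5807, -0.3516, 0.0307]
tool_rot: [0.0, 0.708, -0.002, 0.707]
ft_force: [-1.7, 2.0, 5.5]
opening: 0.622
```

Request:
arm_command:
  moves:
    - {"hand": 56,"travel": [0,0,0],"rot": [0,0,0]}
    - {"hand": 60,"travel": [0,0,0],"rot": [0,0,0]}
    - {"hand": 66,"travel": [0,0,0],"rot": [0,0,0]}
    - {"hand": 72,"travel": [0,0,0],"rot": [0,0,0]}
    - {"hand": 75,"travel": [0,0,0],"rot": [0,0,0]}
    - {"hand": 75,"travel": [0,0,0],"rot": [0,0,0]}
    - {"hand": 75,"travel": [-10,0,0],"rot": [0,0,0]}
    - {"hand": 75,"travel": [-30,0,0],"rot": [0,0,0]}
    - {"hand": 75,"travel": [-60,0,0],"rot": [0,0,0]}
    - {"hand": 75,"travel": [-90,0,0],"rot": [0,0,0]}
    - {"hand": 75,"travel": [-110,0,0],"rot": [0,0,0]}
    - {"hand": 75,"travel": [-110,0,0],"rot": [0,0,0]}

```text
clock: 17.75
tool_pos: [0.5834, -0.3524, 0.1455]
tool_rot: [-0.001, 0.705, -0.003, 0.709]
ft_force: [0.1, -0.3, -0.3]
opening: 0.878
```

```bash
python3 - <<'E'
from look import *
wrist("w4");go(bot.get_obs(),[.6197,-.1856,.1],0)
E
```

```text
former a None None
ring b z0 0.01 [ 0.5816 -0.3514] 0.0008 1094
former b (array([ 0.5802, -0.3441]), array([ 0.5802, -0.3505]), 36.9, 3211) (array([ 0.5808, -0.3538]), 1698)
ring c z0 0 [ 0.6197 -0.1853] 0.0007 356
former c None None
ring d z0 0 [ 0.4734 -0.1628] 0.0005 64
former d None None
t=17.80 travel [42.5, 166.6, 37.1] rot [-0.2, 0.1, 0.2] pos [ 0.5821 -0.3519  0.1431] F [-0.1  0.3  0.2] open 0.882
```

View pics/w4.png

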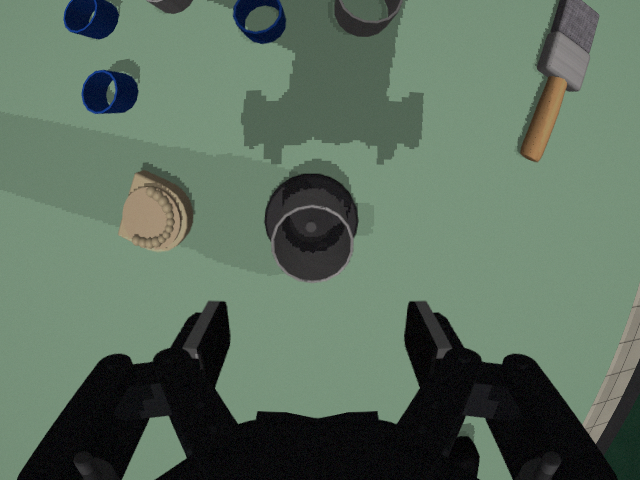

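Ring_b is seated around its cone (cone at (311,227)), centred to about 1 mm, and the cast at (157,213) is untouched. Next is ring_c at the top of the picture, (368,10).

Request:
arm_command:
  moves:
    - {"hand": 70,"travel": [0,45,10],"rot": [0,0,0]}
    - {"hand": 70,"travel": [0,90,20],"rot": [0,0,0]}
    - {"hand": 70,"travel": [5,135,30],"rot": [0,0,0]}
    - {"hand": 70,"travel": [20,160,36],"rot": [-0.2,0,0.2]}
    - {"hand": 70,"travel": [40,166.5,37.3],"rot": [-0.2,0,0.2]}
    - {"hand": 70,"travel": [50,166.5,37.3],"rot": [-0.2,0,0.2]}
    - {"hand": 70,"travel": [50,166.5,37.3],"rot": [-0.2,0,0.2]}
    - {"hand": 70,"travel": [50,166.5,37.3],"rot": [-0.2,0,0.2]}

```text
clock: 18.6
tool_pos: [0.6195, -0.1874, 0.0921]
tool_rot: [0.0, 0.707, -0.001, 0.708]
ft_force: [-0.5, -0.2, 0.1]
opening: 0.819
```

```bash
python3 - <<'E'
from look import *
wrist();go(bot.get_obs(),[.6197,-.1855,.014],0)
E
```

```text
ring a z0 0.01 [ 0.4473 -0.0174] 0.0008 487
former a (array([ 0.459 , -0.0416]), array([ 0.4459, -0.0175]), 40.7, 1510) (array([ 0.4185, -0.0117]), 395)
former b (array([ 0.5804, -0.325 ]), array([ 0.581 , -0.3507]), 33.1, 1036) (array([ 0.5716, -0.3292]), 144)
ring c z0 0 [ 0.6199 -0.1846] 0.0008 1223
former c None None
ring d z0 0 [ 0.4735 -0.162 ] 0.0007 751
former d None None
t=18.65 travel [78.8, 2.1, -0.5] rot [-0.1, 0.1, 0.1] pos [ 0.62   -0.1875  0.0928] F [-0.7  0.   0.1] open 0.819
```

Request:
arm_command:
  moves:
    - {"hand": 70,"travel": [25,2.3,0],"rot": [0,0,0]}
    - {"hand": 70,"travel": [45,2.3,0],"rot": [0,0,0]}
    - {"hand": 70,"travel": [62,2.3,0],"rot": [0,0,0]}
    - {"hand": 70,"travel": [74,2.3,0],"rot": [0,0,0]}
    - {"hand": 65,"travel": [78,2.3,0],"rot": [0,0,0]}
    - {"hand": 60,"travel": [78,2.3,0],"rot": [0,0,0]}
    - {"hand": 55,"travel": [78,2.3,0],"rot": [0,0,0]}
    - {"hand": 50,"travel": [78,2.3,0],"rot": [0,0,0]}
    - {"hand": 46,"travel": [78,2.3,0],"rot": [0,0,0]}
    - {"hand": 42,"travel": [78,2.3,0],"rot": [0,0,0]}
    - {"hand": 30,"travel": [78,2.3,0],"rot": [0,0,0]}
    - {"hand": 30,"travel": [78,2.3,0],"rot": [0,0,0]}

```text
clock: 19.85
tool_pos: [0.6204, -0.1854, 0.0159]
tool_rot: [-0.0, 0.706, -0.001, 0.708]
ft_force: [-1.6, 0.7, 5.7]
opening: 0.497
```

Request:
arm_command:
  moves:
    - {"hand": 30,"travel": [0,0,0],"rot": [0,0,0]}
    - {"hand": 30,"travel": [0,0,0],"rot": [0,0,0]}
    - {"hand": 30,"travel": [0,0,0],"rot": [0,0,0]}
    - {"hand": 30,"travel": [-8,0,0],"rot": [0,0,0]}
    - {"hand": 30,"travel": [-25,0,0],"rot": [0,0,0]}
    - {"hand": 30,"travel": [-55,0,0],"rot": [0,0,0]}
    - {"hand": 30,"travel": [-90,0,0],"rot": [0,0,0]}
    - {"hand": 30,"travel": [-125,0,0],"rot": [0,0,0]}
    - {"hand": 30,"travel": [-140,0,0],"rot": [0,0,0]}
    - {"hand": 30,"travel": [-140,0,0],"rot": [0,0,0]}

```text
clock: 20.85
tool_pos: [0.6219, -0.1854, 0.1593]
tool_rot: [-0.001, 0.704, -0.002, 0.71]
ft_force: [-0.2, -0.4, -0.7]
opening: 0.492
```

```bash
python3 - <<'E'
from look import *
held("c");go(bot.get_obs(),[.465,.342,.15],0)
E
```

```text
held c rim z-TCP z 0.0305 centre-TCP [0.002  0.0007] 1997 open mm 42.0
t=20.90 travel [4.6, 527.0, -156.4] rot [-0.1, 0.3, 0.2] pos [ 0.6203 -0.1853  0.1568] F [-0.5  0.2 -1.2] open 0.492
```

Request:
arm_command:
  moves:
    - {"hand": 30,"travel": [0,25,-8],"rot": [0,0,0]}
    - {"hand": 30,"travel": [0,65,-20],"rot": [0,0,0]}
    - {"hand": 30,"travel": [0,108,-33],"rot": [0,0,0]}
    - {"hand": 30,"travel": [0,151,-46],"rot": [0,0,0]}
    - {"hand": 30,"travel": [0,194,-59],"rot": [0,0,0]}
    - {"hand": 30,"travel": [0,237,-72],"rot": [0,0,0]}
    - {"hand": 30,"travel": [0,280,-85],"rot": [0,0,0]}
    - {"hand": 30,"travel": [0,323,-98],"rot": [0,0,0]}
    - {"hand": 30,"travel": [0,366,-111],"rot": [0,0,0]}
    - {"hand": 30,"travel": [0,409,-124],"rot": [0,0,0]}
    - {"hand": 30,"travel": [0,452,-137],"rot": [0,0,0]}
    - {"hand": 30,"travel": [0,485,-147],"rot": [0,0,0]}

```text
clock: 22.1
tool_pos: [0.4715, 0.3021, 0.1526]
tool_rot: [-0.001, 0.707, -0.001, 0.707]
ft_force: [0.3, 0.5, -2.0]
opening: 0.495
```

```bash
python3 - <<'E'
from look import *
wrist();held("c");go(bot.get_obs(),[.464,.342,.025],0)
E
```

```text
former a None None
former b None None
former c (array([0.4638, 0.3436]), array([0.4636, 0.343 ]), 32.2, 4544) (array([0.4637, 0.3436]), 479)
former d (array([0.595 , 0.3454]), array([0.5966, 0.3449]), 27.2, 2718) (array([0.5948, 0.3455]), 180)
held c rim z-TCP z 0.0282 centre-TCP [-0.0004  0.0035] 1765 open mm 41.8
t=22.20 travel [128.1, 36.0, -5.4] rot [0.5, -0.0, -0.0] pos [0.4697 0.306  0.1531] F [-0.6  0.6 -0.3] open 0.489
```

Request:
arm_command:
  moves:
    - {"hand": 30,"travel": [10,18,-3],"rot": [0.4,0,0]}
    - {"hand": 30,"travel": [25,32,-5.5],"rot": [0.4,0,0]}
    - {"hand": 30,"travel": [45,36.5,-5.5],"rot": [0.4,0,0]}
    - {"hand": 30,"travel": [68,36.5,-5.5],"rot": [0.4,0,0]}
    - {"hand": 30,"travel": [88,36.5,-5.5],"rot": [0.4,0,0]}
    - {"hand": 30,"travel": [102,36.5,-5.5],"rot": [0.4,0,0]}
    - {"hand": 30,"travel": [112,36.5,-5.5],"rot": [0.4,0,0]}
    - {"hand": 30,"travel": [119,36.5,-5.5],"rot": [0.4,0,0]}
    - {"hand": 30,"travel": [122,36.5,-5.5],"rot": [0.4,0,0]}
    - {"hand": 30,"travel": [124,36.5,-5.5],"rot": [0.4,0,0]}
    - {"hand": 30,"travel": [124,36.5,-5.5],"rot": [0.4,0,0]}
    - {"hand": 30,"travel": [124,36.5,-5.5],"rot": [0.4,0,0]}

```text
clock: 23.4
tool_pos: [0.4643, 0.3428, 0.0297]
tool_rot: [0.0, 0.707, 0.001, 0.707]
ft_force: [-0.1, 1.0, -0.4]
opening: 0.49
```

```bash
python3 - <<'E'
from look import *
wrist();go(bot.get_obs(),[.464,.342,.025],0)
E
```

```text
former a None None
former b None None
ring c z0 0.01 [0.465 0.344] 0.0036 4919
former c (array([0.4631, 0.3529]), array([0.4631, 0.3451]), 31.8, 5160) (array([0.4649, 0.3413]), 2890)
former d (array([0.5929, 0.3471]), array([0.5962, 0.3452]), 27.4, 4414) (array([0.5943, 0.3462]), 418)
t=23.45 travel [4.7, -0.7, -0.3] rot [0.1, 0.1, -0.1] pos [0.4643 0.3427 0.0297] F [-0.4 -0.1 -1.1] open 0.491
```

Request:
arm_command:
  moves:
    - {"hand": 30,"travel": [1,0,0],"rot": [0,0,0]}
    - {"hand": 30,"travel": [2,0,0],"rot": [0,0,0]}
    - {"hand": 30,"travel": [2.8,0,0],"rot": [0,0,0]}
    - {"hand": 30,"travel": [3.5,0,0],"rot": [0,0,0]}
    - {"hand": 30,"travel": [3.8,0,0],"rot": [0,0,0]}
    - {"hand": 30,"travel": [3.8,0,0],"rot": [0,0,0]}

```text
clock: 24.05
tool_pos: [0.4642, 0.3428, 0.0259]
tool_rot: [-0.0, 0.707, 0.001, 0.707]
ft_force: [-0.5, 0.2, -0.2]
opening: 0.493
```

Request:
arm_command:
  moves:
    - {"hand": 30,"travel": [0.4,0,0],"rot": [0,0,0]}
    - {"hand": 30,"travel": [0.6,0,0],"rot": [0,0,0]}
    - {"hand": 30,"travel": [0.6,0,0],"rot": [0,0,0]}

```text
clock: 24.35
tool_pos: [0.4643, 0.3428, 0.0259]
tool_rot: [-0.0, 0.707, 0.001, 0.707]
ft_force: [-1.7, -2.0, 5.0]
opening: 0.498
```

Request:
arm_command:
  moves:
    - {"hand": 46,"travel": [0,0,0],"rot": [0,0,0]}
    - {"hand": 50,"travel": [0,0,0],"rot": [0,0,0]}
    - {"hand": 56,"travel": [0,0,0],"rot": [0,0,0]}
    - {"hand": 62,"travel": [0,0,0],"rot": [0,0,0]}
    - {"hand": 66,"travel": [0,0,0],"rot": [0,0,0]}
    - {"hand": 66,"travel": [0,0,0],"rot": [0,0,0]}
    - {"hand": 66,"travel": [-10,0,0],"rot": [0,0,0]}
    - {"hand": 66,"travel": [-30,0,0],"rot": [0,0,0]}
    - {"hand": 66,"travel": [-60,0,0],"rot": [0,0,0]}
    - {"hand": 66,"travel": [-90,0,0],"rot": [0,0,0]}
    - {"hand": 66,"travel": [-115,0,0],"rot": [0,0,0]}
    - {"hand": 66,"travel": [-115,0,0],"rot": [0,0,0]}

```text
clock: 25.55
tool_pos: [0.4661, 0.345, 0.1455]
tool_rot: [0.002, 0.704, 0.002, 0.71]
ft_force: [-0.3, 0.8, 0.8]
opening: 0.773
```

```bash
python3 - <<'E'
from look import *
wrist("w5");go(bot.get_obs(),[.4737,-.1622,.14],0)
E
```

```text
former a None None
former b None None
ring c z0 0.01 [0.465  0.3437] 0.0008 795
former c (array([0.4628, 0.3497]), array([0.4636, 0.3432]), 32.3, 2431) (array([0.4644, 0.3419]), 1120)
former d (array([0.5947, 0.3461]), array([0.5964, 0.345 ]), 27.4, 2540) (array([0.5947, 0.3459]), 197)
t=25.60 travel [1.9, -506.1, 8.0] rot [0.1, 0.3, -0.2] pos [0.4652 0.3438 0.1434] F [-0.5 -0.4 -0.3] open 0.770
```

View pics/w5.png

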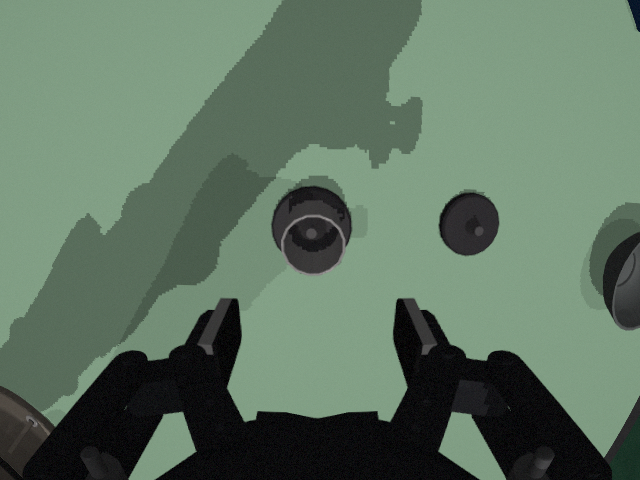

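Ring_c is seated around its cone (cone at (312,232)), and former_d is free at (469,224). Next is ring_d, the grey one between the blues.

Request:
arm_command:
  moves:
    - {"hand": 54,"travel": [0,-45,0],"rot": [0,0,0]}
    - {"hand": 54,"travel": [0,-90,1],"rot": [0,0,0]}
    - {"hand": 54,"travel": [0,-135,2],"rot": [0,0,0]}
    - {"hand": 54,"travel": [0,-180,3],"rot": [0,0,0]}
    - {"hand": 54,"travel": [0,-225,4],"rot": [0,0,0]}
    - {"hand": 54,"travel": [0,-270,4],"rot": [0,0,0]}
    - {"hand": 54,"travel": [0,-315,5],"rot": [0,0,0]}
    - {"hand": 54,"travel": [0,-360,6],"rot": [0,0,0]}
    - {"hand": 54,"travel": [0,-405,7],"rot": [0,0,0]}
    - {"hand": 54,"travel": [0,-450,8],"rot": [0,0.2,-0.2]}
    - {"hand": 54,"travel": [0,-490,8],"rot": [0,0.2,-0.2]}
    - {"hand": 54,"travel": [0,-504,8],"rot": [0,0.2,-0.2]}

```text
clock: 26.8
tool_pos: [0.4721, -0.1651, 0.1409]
tool_rot: [0.001, 0.707, -0.003, 0.707]
ft_force: [-1.0, 0.4, -0.5]
opening: 0.635
```

Request:
arm_command:
  moves:
    - {"hand": 54,"travel": [20,0,0],"rot": [0,0,0]}
    - {"hand": 54,"travel": [40,0,0],"rot": [0,0,0]}
    - {"hand": 54,"travel": [45,0,0],"rot": [0,0,0]}
    - {"hand": 54,"travel": [45,0,0],"rot": [0,0,0]}
    - {"hand": 54,"travel": [45,0,0],"rot": [0,0,0]}

```text
clock: 27.3
tool_pos: [0.4725, -0.1645, 0.0964]
tool_rot: [0.001, 0.707, -0.002, 0.707]
ft_force: [0.0, 0.5, 0.3]
opening: 0.629
```

```bash
python3 - <<'E'
from look import *
wrist("w6");go(bot.get_obs(),[.4737,-.162,.008],0)
E
```

```text
ring a z0 0.01 [ 0.4471 -0.0173] 0.0007 945
former a (array([ 0.4459, -0.0355]), array([ 0.4444, -0.0167]), 42.0, 3619) (array([ 0.4422, -0.0208]), 2051)
ring b z0 0.01 [ 0.5807 -0.3513] 0.0007 221
former b (array([ 0.5864, -0.3245]), array([ 0.577, -0.356]), 26.3, 136) (array([ 0.5857, -0.3274]), 361)
former c None None
ring d z0 0 [ 0.4726 -0.1617] 0.0008 821
former d None None
t=27.35 travel [88.7, 2.9, 0.8] rot [-0.3, 0.0, 0.1] pos [ 0.4728 -0.1647  0.0967] F [ 0.1 -0.6  0.2] open 0.631
```

View pics/w6.png

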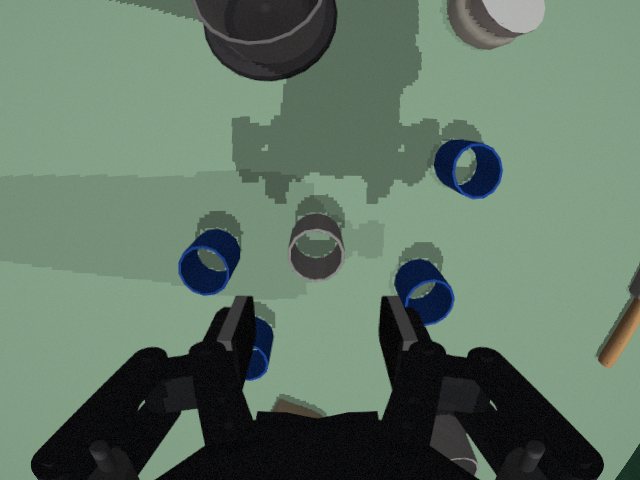

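The grey ring_d at (316,245) is centred between the fingers, and the blue ones at (210,262), (424,292), (468,168) and (258,348) are clear of them. I descend.

Request:
arm_command:
  moves:
    - {"hand": 54,"travel": [25,3,0.3],"rot": [-0.2,0,0]}
    - {"hand": 54,"travel": [45,3,0.3],"rot": [-0.2,0,0]}
    - {"hand": 54,"travel": [62,3,0.3],"rot": [-0.2,0,0]}
    - {"hand": 54,"travel": [75,3,0.3],"rot": [-0.2,0,0]}
    - {"hand": 54,"travel": [83,3,0.3],"rot": [-0.2,0,0]}
    - {"hand": 54,"travel": [86,3,0.3],"rot": [-0.2,0,0]}
    - {"hand": 50,"travel": [86,3,0.3],"rot": [-0.2,0,0]}
    - {"hand": 45,"travel": [86,3,0.3],"rot": [-0.2,0,0]}
    - {"hand": 41,"travel": [86,3,0.3],"rot": [-0.2,0,0]}
    - {"hand": 37,"travel": [86,3,0.3],"rot": [-0.2,0,0]}
    - {"hand": 33,"travel": [86,3,0.3],"rot": [-0.2,0,0]}
    - {"hand": 20,"travel": [86,3,0.3],"rot": [-0.2,0,0]}

```text
clock: 28.55
tool_pos: [0.4732, -0.1621, 0.0114]
tool_rot: [-0.0, 0.707, -0.002, 0.707]
ft_force: [-2.3, -0.1, 7.4]
opening: 0.381
```

Request:
arm_command:
  moves:
    - {"hand": 20,"travel": [0,0,0],"rot": [0,0,0]}
    - {"hand": 20,"travel": [0,0,0],"rot": [0,0,0]}
    - {"hand": 20,"travel": [0,0,0],"rot": [0,0,0]}
    - {"hand": 20,"travel": [0,0,0],"rot": [0,0,0]}
    - {"hand": 20,"travel": [-8,0,0],"rot": [0,0,0]}
    - {"hand": 20,"travel": [-25,0,0],"rot": [0,0,0]}
    - {"hand": 20,"travel": [-55,0,0],"rot": [0,0,0]}
    - {"hand": 20,"travel": [-90,0,0],"rot": [0,0,0]}
    - {"hand": 20,"travel": [-125,0,0],"rot": [0,0,0]}
    - {"hand": 20,"travel": [-145,0,0],"rot": [0,0,0]}
    - {"hand": 20,"travel": [-145,0,0],"rot": [0,0,0]}

```text
clock: 29.65
tool_pos: [0.4754, -0.1623, 0.1598]
tool_rot: [-0.001, 0.705, -0.002, 0.71]
ft_force: [-0.2, -0.3, -0.5]
opening: 0.381
```

```bash
python3 - <<'E'
from look import *
held("d");go(bot.get_obs(),[.596,.344,.15],0)
E
```

```text
held d rim z-TCP z 0.0265 centre-TCP [0.0019 0.    ] 1460 open mm 32.4
t=29.70 travel [6.3, 506.2, 121.1] rot [-0.1, 0.2, 0.2] pos [ 0.4739 -0.1619  0.1578] F [-0.6  0.2 -0.1] open 0.379
```

Request:
arm_command:
  moves:
    - {"hand": 20,"travel": [0,25,6],"rot": [0,0,0]}
    - {"hand": 20,"travel": [0,65,16],"rot": [0,0,0]}
    - {"hand": 20,"travel": [0,108,26],"rot": [0,0,0]}
    - {"hand": 20,"travel": [0,151,36],"rot": [0,0,0]}
    - {"hand": 20,"travel": [0,194,46],"rot": [0,0,0]}
    - {"hand": 20,"travel": [0,237,57],"rot": [0,0,0]}
    - {"hand": 20,"travel": [0,280,67],"rot": [0,0,0]}
    - {"hand": 20,"travel": [0,323,77],"rot": [0,0,0]}
    - {"hand": 20,"travel": [0,366,88],"rot": [0,0,0]}
    - {"hand": 20,"travel": [0,409,98],"rot": [0,0,0]}
    - {"hand": 20,"travel": [0,445,107],"rot": [0,0,0]}
    - {"hand": 20,"travel": [0,465,112],"rot": [0,0,0]}

```text
clock: 30.9
tool_pos: [0.5851, 0.3068, 0.1542]
tool_rot: [-0.002, 0.707, 0.0, 0.707]
ft_force: [-0.3, -0.7, -0.8]
opening: 0.383
```

```bash
python3 - <<'E'
from look import *
bot.get_image("wrist");wrist();held("d");go(bot.get_obs(),[.596,.344,.0205],0)
E
```

```text
former a (array([0.4211, 0.0101]), array([ 0.4451, -0.0161]), 29.1, 170) None
former b None None
ring c z0 0.01 [0.4657 0.3435] 0.0007 738
former c (array([0.4713, 0.346 ]), array([0.4644, 0.3431]), 32.0, 1839) (array([0.4644, 0.3431]), 1078)
former d (array([0.5967, 0.3456]), array([0.5967, 0.345 ]), 27.0, 3335) (array([0.5964, 0.3462]), 188)
held d rim z-TCP z 0.0244 centre-TCP [0.0003 0.0031] 1418 open mm 32.8
t=31.05 travel [133.6, 40.5, 10.9] rot [0.1, -0.0, 0.3] pos [0.5852 0.3041 0.1543] F [-0.1 -1.   0.7] open 0.384
```

Request:
arm_command:
  moves:
    - {"hand": 20,"travel": [10,18,5],"rot": [0,0,0]}
    - {"hand": 20,"travel": [25,35,10],"rot": [0,0,0]}
    - {"hand": 20,"travel": [45,40.5,11],"rot": [0,0,0.2]}
    - {"hand": 20,"travel": [68,40.5,11],"rot": [0,0,0.2]}
    - {"hand": 20,"travel": [90,40.5,11],"rot": [0,0,0.2]}
    - {"hand": 20,"travel": [106,40.5,11],"rot": [0,0,0.2]}
    - {"hand": 20,"travel": [117,40.5,11],"rot": [0,0,0.2]}
    - {"hand": 20,"travel": [124,40.5,11],"rot": [0,0,0.2]}
    - {"hand": 20,"travel": [127,40.5,11],"rot": [0,0,0.2]}
    - {"hand": 20,"travel": [129,40.5,11],"rot": [0,0,0.2]}
    - {"hand": 20,"travel": [129,40.5,11],"rot": [0,0,0.2]}
    - {"hand": 20,"travel": [129,40.5,11],"rot": [0,0,0.2]}

```text
clock: 32.25
tool_pos: [0.5965, 0.3445, 0.0258]
tool_rot: [-0.001, 0.707, 0.0, 0.707]
ft_force: [0.2, 0.3, -0.6]
opening: 0.383
```

```bash
python3 - <<'E'
from look import *
wrist();go(bot.get_obs(),[.596,.344,.0205],0)
E
```

```text
former a None None
former b None None
ring c z0 0.01 [0.4658 0.3437] 0.0008 1909
former c (array([0.4762, 0.3518]), array([0.4639, 0.3432]), 32.3, 2813) (array([0.4731, 0.348 ]), 2006)
ring d z0 0.01 [0.5972 0.3453] 0.0043 3876
former d (array([0.5968, 0.3558]), array([0.5971, 0.3466]), 26.7, 3942) (array([0.5971, 0.3442]), 2181)
t=32.30 travel [5.3, -0.4, -0.5] rot [0.1, 0.1, 0.0] pos [0.5965 0.3444 0.0258] F [ 0.2  0.  -0.7] open 0.381
```

Request:
arm_command:
  moves:
    - {"hand": 20,"travel": [1,0,0],"rot": [0,0,0]}
    - {"hand": 20,"travel": [2,0,0],"rot": [0,0,0]}
    - {"hand": 20,"travel": [3,0,0],"rot": [0,0,0]}
    - {"hand": 20,"travel": [3.8,0,0],"rot": [0,0,0]}
    - {"hand": 20,"travel": [4.3,0,0],"rot": [0,0,0]}
    - {"hand": 20,"travel": [4.3,0,0],"rot": [0,0,0]}

```text
clock: 32.9
tool_pos: [0.5964, 0.3444, 0.0216]
tool_rot: [-0.001, 0.707, 0.0, 0.707]
ft_force: [-0.2, -0.6, 0.6]
opening: 0.382
```

Request:
arm_command:
  moves:
    - {"hand": 20,"travel": [0.4,0,0],"rot": [0,0,0]}
    - {"hand": 20,"travel": [0.6,0,0],"rot": [0,0,0]}
    - {"hand": 20,"travel": [0.6,0,0],"rot": [0,0,0]}

```text
clock: 33.2
tool_pos: [0.5964, 0.3444, 0.0215]
tool_rot: [-0.001, 0.707, 0.0, 0.707]
ft_force: [-2.4, -1.7, 4.5]
opening: 0.382
```

Contact. Release and retreat.

Request:
arm_command:
  moves:
    - {"hand": 36,"travel": [0,0,0],"rot": [0,0,0]}
    - {"hand": 40,"travel": [0,0,0],"rot": [0,0,0]}
    - {"hand": 46,"travel": [0,0,0],"rot": [0,0,0]}
    - {"hand": 52,"travel": [0,0,0],"rot": [0,0,0]}
    - {"hand": 58,"travel": [0,0,0],"rot": [0,0,0]}
    - {"hand": 58,"travel": [0,0,0],"rot": [0,0,0]}
    - {"hand": 58,"travel": [-10,0,0],"rot": [0,0,0]}
    - {"hand": 58,"travel": [-30,0,0],"rot": [0,0,0]}
    - {"hand": 58,"travel": [-60,0,0],"rot": [0,0,0]}
    - {"hand": 58,"travel": [-100,0,0],"rot": [0,0,0]}
    - {"hand": 58,"travel": [-140,0,0],"rot": [0,0,0]}
    - {"hand": 58,"travel": [-140,0,0],"rot": [0,0,0]}

```text
clock: 34.4
tool_pos: [0.5995, 0.3477, 0.1697]
tool_rot: [0.002, 0.703, 0.003, 0.711]
ft_force: [1.2, 1.3, 0.3]
opening: 0.678
```

```bash
python3 - <<'E'
from look import *
wrist("w7")
p=bot.get_image("scene");cv2.imwrite("pics/s7.png",cv2.resize(p["frame"][140:420,130:500,::-1],None,fx=2,fy=2,interpolation=cv2.INTER_CUBIC));W=cloud(p)
for k in "abcd":q=rim(W,FM[k],H[k],RO[k],.01);print(k,q and (q[0].round(4),q[1].round(4)))
E
```

```text
former a None None
former b None None
ring c z0 0.01 [0.4657 0.3436] 0.0007 642
former c (array([0.4705, 0.3479]), array([0.464, 0.343]), 32.0, 1512) (array([0.4651, 0.3432]), 898)
ring d z0 0.01 [0.5973 0.3448] 0.0007 461
former d (array([0.5966, 0.3503]), array([0.5968, 0.3445]), 27.2, 1736) (array([0.597 , 0.3443]), 543)
a (array([ 0.4485, -0.0168]), np.float64(0.0014))
b (array([ 0.5833, -0.3509]), np.float64(0.001))
c (array([0.4668, 0.3432]), np.float64(0.0016))
d (array([0.5988, 0.3445]), np.float64(0.0015))
```

View pics/w7.png

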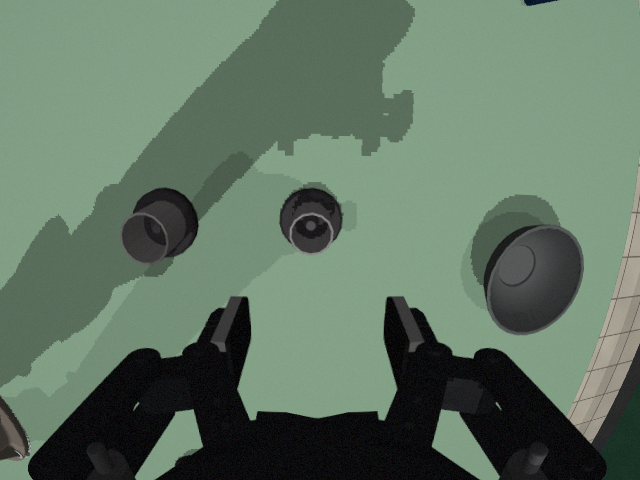

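View pics/s7.png

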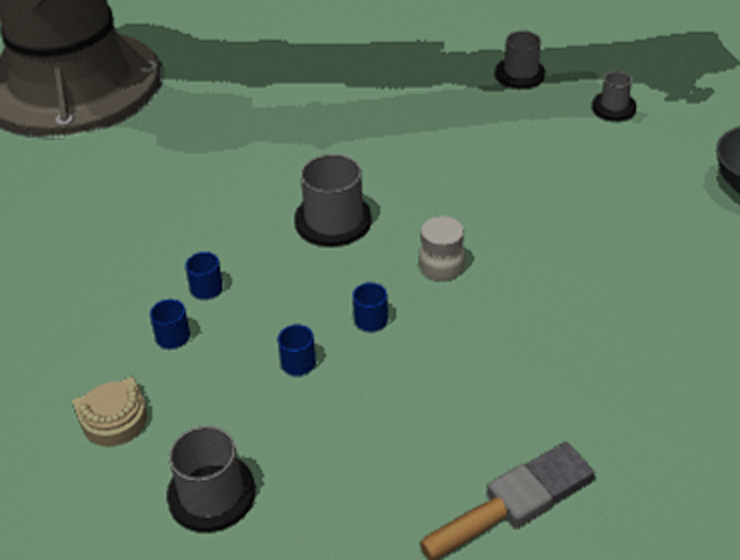

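All four rings stand upright on their own formers, at crop pixels a(332,200), b(206,475), c(522,58) and d(616,95). The cast, jar and blue rings are where they were, and the gripper is clear.

```bash
python3 -c "
from rig import bot
print(bot.job_done())"
```

```text
the job is handed in; nothing more can be done
None
```

All four steel rings now stand upright on the former of their own size, and I handed the job in at about 34.5 s of the 112 s allowed. I placed them from largest to smallest. Each was lowered until the wrist felt light contact (about 3–5 N), then released before the gripper backed straight up.

**Final checks:**
- **Centring:** the wrist camera put every ring within about 3 mm of its former's centre, against 8 mm free all round. Ring_a is the furthest off, at about 2–3 mm.
- **Height:** all four rims are at the height expected for sitting flat on the rubber (ring height plus 10 mm).
- **Bystanders:** in the last scene picture the cast, the white jar and the blue look-alikes have not visibly moved, and the gripper touches nothing.

**Disagreement:** the three cameras differ from each other by a constant 1.5–3 mm, mostly in x. I placed by the wrist readings. The scene camera shows the rings shifted by 1–2 mm the same way, which is that same offset. No check failed.

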